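# Turn over the shade chart leaf

## Robot

A 6-joint arm with a two-finger parallel gripper is mounted at the origin on the work surface. World frame = base frame: x ahead of the robot, y to its left, z up, the work surface at z = 0. Lengths are in m, angles in degrees, forces in N, time in s.
With the tool pointing down it reaches from about 0.425 to 1.125 m from the base axis. Payload 14.9 kg.
Tool frame: the origin (TCP) lies midway between the tips of the shut fingers; the grasp point (between the pads) lies behind it (ctrl.grip_point_offset is the z of the grasp point in the tool frame, in m); z points along the fingers, x is the direction in which the jaws open and shut, and the axes are right-handed (so a half turn about z gives the same grasp; the last joint's range is limited). The gripper opens to 91 mm and grips with 3 to 60 N. Pads are 32 mm wide; open, the fingers measure 118 mm over their backs; the gripper's body (76 mm by 178 mm) begins 60 mm behind the grasp point.
Start: joints at [67.42, 21.709, 99.362, -0, 58.929, -1.908], TCP at [0.247, 0.655, 0.214] pointing down, gripper open.
Joint ranges: [-158.91, 158.91], [-42.39, 125.64], [0.06, 152.35], [-60.88, 240.88], [17.5, 164.5], [-176.32, 176.32]. Speed limits (degrees/s): [108.29, 108.29, 136.94, 180, 180, 180].

## Interface

Orientations are given as a 3x3 rotation matrix whose columns are the frame's x, y, z axes.
In Python, from bench import readout, optics, ctrl, nets gives the robot as it stands.
- The arm moves only by the tool step_arm, never from a script. Its argument "rows" is a list of rows, each a list of 3 entries, a list of its own where there are three numbers: the closure, from -1 (fully open) to 1 (shut), then the shift along the world's x, y, z in cm, then the turn about the world's z in rad. In form: [[jaw, [tx, ty, tz], roll], ...]. A call has 1 to 20 rows; each row is the pose to reach, as a shift and turn from the pose commanded when the call began; what a row does not reach only later rows make up. A row lasts 1/10 s, in which the tool goes at most 50 mm and 8.59 degrees, less where a joint would pass 70% of its speed; a pose out of reach is approached as far as the arm can. A call with a gripper value outside its range is refused whole. The fingers move at their own pace and stop on an object; "newtons" is the grip in N (left out, the last holds). Time passes only in rows, so rows that repeat a pose let the fingers close. It gives the time, the measured TCP pose, the force and the opening at its end, in the units of the state.
- readout.read_state(): the state, without advancing time (a new reading comes with each control period).
- optics.snapshot(name): name is "side" or "top"; returns a dict with "pixels" (400x640x3 uint8, blue, green, red), "fx", "fy", "cx", "cy" (pixels), "dist" ([k1, k2, p1, p2, k3] as OpenCV has them; the pictures are not rectified), "R" (3x3) and "t" (3): a world point X has camera coordinates R X + t. Camera axes: x right, y down, z forward; pixel columns grow to the right and rows downward; lengths in m; the calibration is good to about 2 mm. A picture is of the moment at which its call begins. There is no depth.
- ctrl.hand_in(): hands the job in, once; it reports no verdict.
Trained networks look in a picture, given as the dict that the camera call returned (one of the last four; its "shot" number tells which), for a name from the list of things; names that differ only in an ending like _2 or _b are one class to them, and where a whole thing is asked for, a point or a joint stands for the part that bears it (a point fixed in the world has none). Each returns a list of dicts, best first, with "confidence" (0 to 1); they miss things now and then, are a little off and sometimes report something else, mostly with a low value. They report only what shows in the picture. A call takes as long as a camera call.
- nets.spot_in(picture, target): "uv" ([column, row] in pixels, amid what is visible of it).
The state is a dict: "time": time; "joint_positions": joint angles; "qvel": joint speeds; "tau": joint torques, N m; "ee_pos": TCP position; "eef_rot": TCP orientation; "wrist_force": force on the tool from outside, world axes, zero at the start; "moment": the same for the moment, N m; "opening": opening from 0.0 (shut) to 1.0 (fully open).
Only numpy, scipy, OpenCV 4.12 (cv2) and the standard library are available. Lean on these libraries where they do the work, as an engineer would, in place of code of your own. Each camera call takes 0.05 s, during which the arm holds its last target.

## Task

Using the fingers only to push, never to pinch, turn the half-raised leaf of the shade chart gently over its spine and press it down until it lies flat on the other half, gum-shade side up. Do not let it slam, do not lift the chart or push it out of place, and leave the bur block, plaster model and jar alone. Finish clear of everything.

Things in the scene. Friction and masses are not known exactly. Their poses are not given: they have to be found in the camera images.
- chart_stand: Shade chart lying open like a book, loose on the bench on rubber feet, 1.2 to 1.7 kg: two dark slate-blue boards, 160 mm along the spine (its x axis), 260 mm across (its y axis), tops 24 mm above the bench; dark steel spine in the middle, its knuckles 36 mm high. Origin: centre of the underside; z up. The leaf starts over the -y half (robot's right) and must end on the +y half.
- leaf (a joint): Angle of the rigid leaf about the spine, rad: 0 = flat on the -y half, 1.57 = upright, 3.14 = flat on the +y half (stops at 0 and 3.14). Starts partly raised, 0.4 to 0.95. The leaf weighs 0.12 kg; its hinge friction, about 0.13 N m, outweighs it, so the leaf stays at any angle where it is left; moving it takes 1 to 3 N at the free edge.
- spine_mid (a point): Middle of the hinge axis, 31 mm above the bench; fixed to the stand, its axes are the stand's axes.
- leaf_edge (a point): Middle of the leaf's free edge, at half thickness, 132 mm from the hinge axis; moves with the leaf. The leaf is 120 mm along the spine and 8 mm thick over its two panels, with a bare white rim 4 mm thick, 6 mm wide, around them.
- tooth_face: The leaf's blue panel with ivory tooth-shade chips, 108 by 104 mm, upper side of the leaf at the start, 2 mm proud of the white rim. Origin on the hinge axis; its own z points out of this panel, its -y to the free edge.
- gum_face: The leaf's green panel with pink gum-shade chips, 108 by 104 mm, under side of the leaf at the start, 2 mm proud of the white rim. Origin on the hinge axis; its own -z points out of this panel.
- bur_block: Bystander: white block 80 x 60 x 28 mm with eight upright burs, 54 mm high in all, loose. Origin: centre of the underside.
- plaster_model: Bystander: plaster tooth model on a base 50 x 60 mm, 34 mm high, loose. Origin: centre of the underside.
- wax_jar: Bystander: white jar with blue cap, 52 mm across, 50 mm high, loose. Origin: centre of the underside.

How it is judged (in metres and radians):
On the way, in this order (a step that is already met when the one before it is completed fails the run):
1. the leaf is brought up past upright (value of joint leaf above 1.6 rad), for 0.05 s.
2. the leaf lies flat on the other half (value of joint leaf above 3.07 rad), for 0.2 s.
At the end, for the whole second after the job is handed in: The leaf is at rest within 0.07 rad of flat on the +y half; the stand is flat on the bench and within 30 mm of where it started; the three bystanders are within 15 mm of where they started (value of joint leaf above 3.07 rad and velocity of joint leaf below 0.1 rad/s and distance of chart_stand from where it was at the start of the episode below 0.03 m and height (world z) of chart_stand below 0.006 m and angle between chart_stand's own z axis and vertical below 0.05 rad and distance of each of bur_block, plaster_model, wax_jar from where it was at the start of the episode below 0.015 m); the robot touches nothing.
It fails at once if the leaf is pinched: fingers press on both its faces at once (over 1.5 N each) (contact force between the fingers and tooth_face above 1.5 N and contact force between the fingers and gum_face above 1.5 N).
It fails at once if the leaf is flicked or slammed (faster than 5 rad/s) (velocity of joint leaf above 5 rad/s or velocity of joint leaf below -5 rad/s).
It fails at once if the chart is lifted or tipped off the bench, or pushed more than 40 mm out of place (height (world z) of chart_stand above 0.012 m or angle between chart_stand's own z axis and vertical above 0.12 rad or distance of chart_stand from where it was at the start of the episode above 0.04 m).
It fails at once if the chart is pressed harder than 80 N (contact force between the fingers and chart_stand above 80 N).
It fails at once if a bystander is moved more than 20 mm (distance of any of bur_block, plaster_model, wax_jar from where it was at the start of the episode above 0.02 m).
It also fails if it takes over 45 s, if anything falls off the work surface, if the arm or the gripper's body presses on something with over 40 N, if the wrist force passes 120 N, or if a joint passes its speed limit or range.

## Working session

There is one attempt and no reset: what is moved stays moved. The work goes in short steps, Python scripts to look and compute and a tool call to move; the robot and the scene stay as the last step left them, time stands still between calls to the robot, and variables do not carry over. Pictures are saved under pics/ and viewed, and the job is handed in when it is done.

Besides the shell and the picture viewer there is one more tool, called after "Emit:" by a JSON object that holds its "op" and its "data", one argument or row to a line. step_arm: Moves the arm, as the interface text tells. Its arguments: {"type":"object","properties":{"rows":{"type":"array","items":{"type":"array"}},"newtons":{"type":"number"}},"required":["rows"]}

```bash
mkdir -p pics; cat > h.py <<'E'
import numpy as np, cv2
from bench import readout, optics, ctrl, nets
def K(p): return np.array([[p['fx'],0,p['cx']],[0,p['fy'],p['cy']],[0,0,1.]])
def proj(p,X):
    X=np.atleast_2d(np.array(X,float)); R=np.array(p['R']);t=np.array(p['t'])
    return cv2.projectPoints(X,cv2.Rodrigues(R)[0],t,K(p),np.array(p['dist'],float))[0].reshape(-1,2)
def ray(p,uv):
    n=cv2.undistortPoints(np.array([[uv]],float),K(p),np.array(p['dist'],float)).ravel()
    R=np.array(p['R']);t=np.array(p['t']); return -R.T@t, R.T@np.array([n[0],n[1],1])
def onz(p,uv,z):
    c,d=ray(p,uv); return c+d*(z-c[2])/d[2]
def tri(p,u,q,v):
    c,d=ray(p,u);e,f=ray(q,v); A=np.stack([d,-f],1); s=np.linalg.lstsq(A,e-c,rcond=None)[0]
    a=c+d*s[0];b=e+f*s[1]; return (a+b)/2,np.linalg.norm(a-b)
E
cat > look.py <<'E'
import sys
from h import *
a=optics.snapshot('top');b=optics.snapshot('side')
n=sys.argv[1]
cv2.imwrite(f'pics/{n}_top.png',a['pixels']);cv2.imwrite(f'pics/{n}_side.png',b['pixels'])
import pickle;pickle.dump((a,b),open('last.pkl','wb'))
if len(sys.argv)>2:
  for t in sys.argv[2:]:
    r=[nets.spot_in(x,t)[:2] for x in (a,b)]
    print(t,[[(np.round(k['uv']).tolist(),round(k['confidence'],2)) for k in q] for q in r])
    if r[0] and r[1]: 
        X,g=tri(a,r[0][0]['uv'],b,r[1][0]['uv']);print('   ',X.round(3),round(g,4))
E
python3 look.py a chart_stand spine_mid leaf_edge tooth_face gum_face bur_block plaster_model wax_jar
python3 -c "
from h import *
s=readout.read_state();print(s);print(ctrl.grip_point_offset)
import pickle
for p in pickle.load(open('last.pkl','rb')): print(p['fx'],-np.array(p['R']).T@p['t'])"
```

```text
chart_stand [[([342.0, 216.0], 0.84)], [([333.0, 235.0], 0.7)]]
    [ 0.55  -0.015  0.004] 0.0068
spine_mid [[([343.0, 215.0], 0.61)], [([336.0, 235.0], 0.91), ([367.0, 158.0], 0.58)]]
    [ 0.552 -0.018  0.005] 0.0101
leaf_edge [[([362.0, 210.0], 0.56)], [([349.0, 219.0], 0.85)]]
    [ 0.558 -0.059  0.09 ] 0.006
tooth_face [[([362.0, 208.0], 0.58)], [([352.0, 217.0], 0.86)]]
    [ 0.564 -0.058  0.089] 0.003
gum_face [[([359.0, 208.0], 0.67)], []]
bur_block [[([208.0, 254.0], 0.95), ([300.0, 137.0], 0.26)], [([200.0, 165.0], 0.96)]]
    [0.433 0.345 0.02 ] 0.0
plaster_model [[([416.0, 145.0], 0.62)], [([470.0, 249.0], 0.55)]]
    [ 0.751 -0.219 -0.001] 0.0065
wax_jar [[([298.0, 135.0], 0.66)], [([366.0, 158.0], 0.61)]]
    [0.764 0.11  0.022] 0.0026
{'time': 0.9, 'joint_positions': array([ 6.74208212e+01,  2.17094910e+01,  9.93607326e+01, -1.52487134e-03,
        5.89274286e+01, -1.90721851e+00]), 'qvel': array([ 0.03137263, -0.00942739, -0.03179173, -0.0248557 ,  0.03993623,
        0.00734677]), 'tau': array([-7.01117868e-03, -7.63643718e+01, -4.34765518e+01,  6.48512808e-02,
        3.88161640e-02, -4.40272322e-05]), 'ee_pos': array([0.24712831, 0.65496374, 0.21394421]), 'eef_rot': array([[ 3.53004157e-01,  9.35621752e-01,  3.67821884e-05],
       [ 9.35621752e-01, -3.53004158e-01,  2.90851646e-05],
       [ 4.01969781e-05,  2.41470315e-05, -9.99999999e-01]]), 'wrist_force': array([-0.23005025,  0.26469039, -0.65454309]), 'moment': array([ 0.042126  , -0.00508183, -0.01175721]), 'opening': 1.001864282649537}
-0.0188
429.7170966397966 [0.50591117 0.04158577 1.17586949]
409.49909688770555 [ 0.18134242 -0.42825251  0.67674106]
```

View pics/a_top.png

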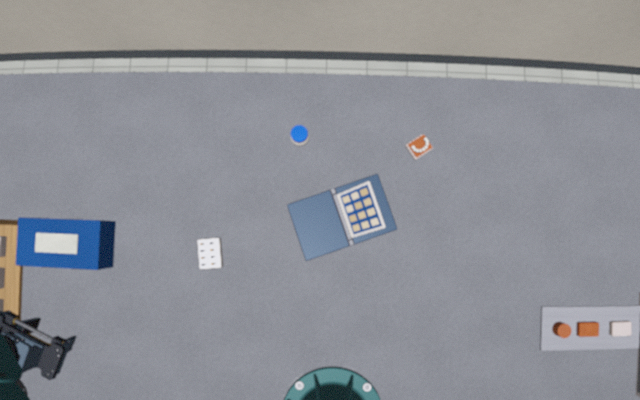

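View pics/a_side.png

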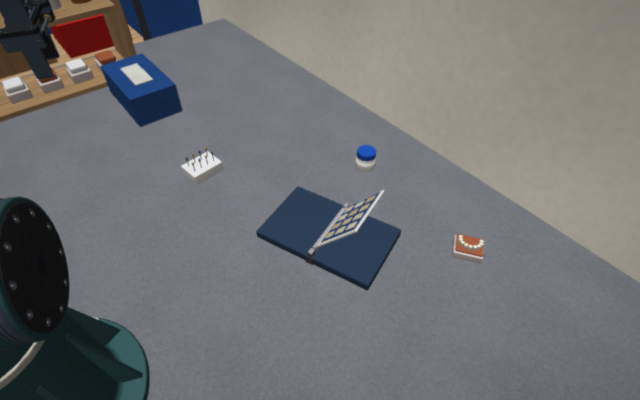

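```bash
python3 -c "
import cv2
a=cv2.imread('pics/a_top.png')[140:290,260:440];cv2.imwrite('pics/a_topz.png',cv2.resize(a,None,fx=4,fy=4,interpolation=2))
a=cv2.imread('pics/a_side.png')[140:320,240:440];cv2.imwrite('pics/a_sidez.png',cv2.resize(a,None,fx=3.2,fy=3.2,interpolation=2))"
```

```text
(no output)
```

View pics/a_topz.png

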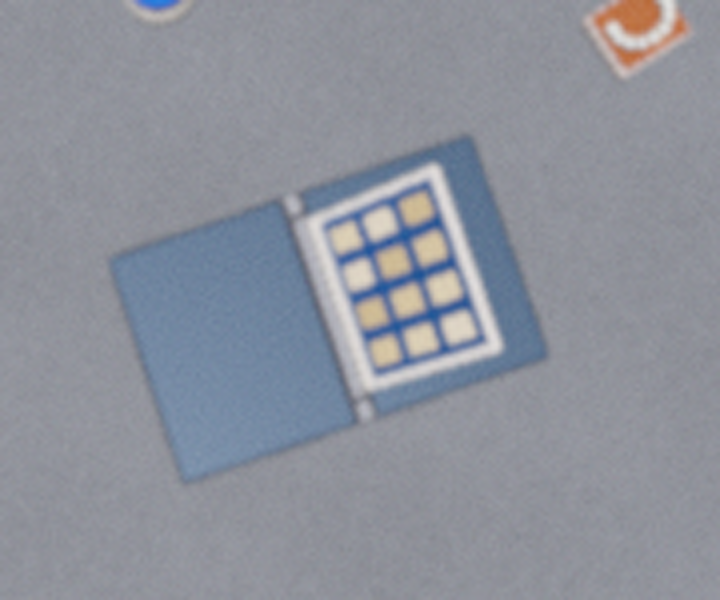

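View pics/a_sidez.png

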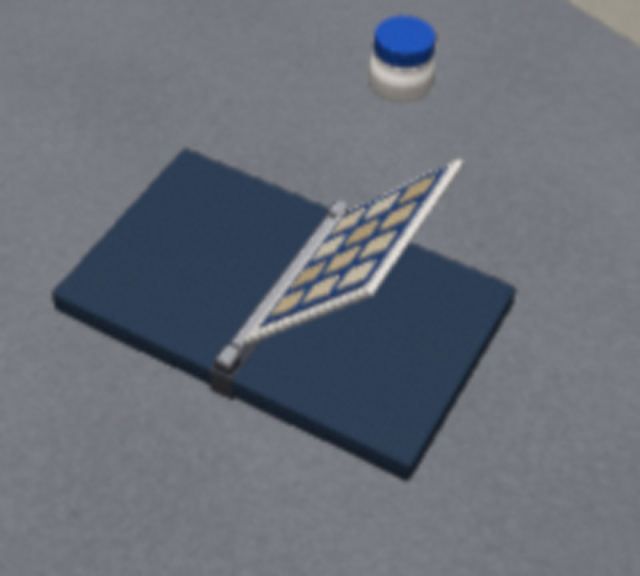

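```bash
cat > fit.py <<'E'
from h import *; import pickle
from scipy.optimize import least_squares
a,b=pickle.load(open('last.pkl','rb'))
T=lambda u,v:[(u+.5)/4-.5+260,(v+.5)/4-.5+140]
S=lambda u,v:[(u+.5)/3.2-.5+240,(v+.5)/3.2-.5+140]
# local pts: +x ahead, +y left in stand
bt=[(-.08,.13),(-.08,-.13),(.08,-.13),(.08,.13)]
uvt=[T(185,482),T(548,355),T(470,135),T(110,260)]
uvs=[S(55,295),S(408,468),S(515,290),S(186,150)]
def W(p,L):
    c,s=np.cos(p[2]),np.sin(p[2]); L=np.atleast_2d(L); return np.c_[p[0]+c*L[:,0]-s*L[:,1],p[1]+s*L[:,0]+c*L[:,1],L[:,2]]
def f(p):
    B=W(p,[(x,y,.024) for x,y in bt])
    h=[-.132*np.cos(p[3]),.031+.132*np.sin(p[3])]
    E=W(p,[(-.06,*h),(.06,*h)])
    return np.concatenate([(proj(a,B)-uvt).ravel(),(proj(b,B)-uvs).ravel(),(proj(a,E)-[T(500,350),T(437,165)]).ravel(),(proj(b,E)-[S(373,292),S(460,162)]).ravel()])
r=least_squares(f,[.55,0,.2,.7]);print(r.x,np.degrees(r.x[2]),r.fun.reshape(-1,2).round(1).tolist())
E
python3 fit.py
```

```text
[ 0.54326205 -0.01300219  0.35717683  0.87778892] 20.464725012733606 [[-0.1, 0.6], [1.1, 0.7], [0.7, -0.4], [-0.5, -0.6], [-1.6, -0.8], [1.2, 0.0], [1.1, -1.1], [-0.7, -1.2], [0.6, 0.2], [-0.1, -0.1], [-1.1, 0.6], [0.4, -0.3]]
```

Emit:
{"op": "step_arm", "data": {
  "rows": [
    [1, [34.1, -79, 0], -0.852],
    [1, [34.1, -79, 0], -0.852],
    [1, [34.1, -79, 0], -0.852],
    [1, [34.1, -79, 0], -0.852],
    [1, [34.1, -79, 0], -0.852],
    [1, [34.1, -79, 0], -0.852],
    [1, [34.1, -79, 0], -0.852],
    [1, [34.1, -79, 0], -0.852],
    [1, [34.1, -79, 0], -0.852],
    [1, [34.1, -79, 0], -0.852],
    [1, [34.1, -79, 0], -0.852],
    [1, [34.1, -79, 0], -0.852],
    [1, [34.1, -79, 0], -0.852],
    [1, [34.1, -79, 0], -0.852],
    [1, [34.1, -79, 0], -0.852],
    [1, [34.1, -79, 0], -0.852],
    [1, [34.1, -79, 0], -0.852],
    [1, [34.1, -79, 0], -0.852],
    [1, [34.1, -79, 0], -0.852],
    [1, [34.1, -79, 0], -0.852]
  ]
}}

```text
time: 2.9
ee_pos: [0.5876, -0.1343, 0.2137]
eef_rot: [[0.937, 0.35, -0.001], [0.35, -0.937, 0.0], [-0.001, -0.001, -1.0]]
wrist_force: [0.1, 0.0, 0.7]
opening: 0.01
```

Emit:
{"op": "step_arm", "data": {
  "rows": [
    [1, [0, 0, -3], 0],
    [1, [0, 0, -6], 0],
    [1, [0, 0, -9], 0],
    [1, [0, 0, -11], 0],
    [1, [0, 0, -11], 0]
  ]
}}

```text
time: 3.4
ee_pos: [0.586, -0.133, 0.1016]
eef_rot: [[0.936, 0.352, -0.004], [0.352, -0.936, 0.001], [-0.004, -0.003, -1.0]]
wrist_force: [-0.5, -0.1, 0.6]
opening: 0.006
```

```bash
python3 look.py b; python3 -c "
import cv2
a=cv2.imread('pics/b_side.png')[100:320,230:470];b=cv2.imread('pics/b_top.png')[100:320,230:470]
cv2.imwrite('pics/b_z.png',cv2.resize(cv2.hconcat([a,b]),(800,366),interpolation=2))"
```

```text
(no output)
```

View pics/b_z.png

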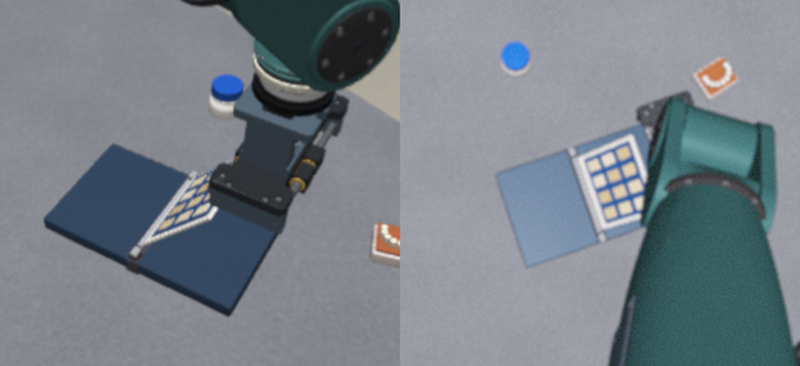

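Emit:
{"op": "step_arm", "data": {
  "rows": [
    [1, [-0.28, 0.75, 0], 0],
    [1, [-0.56, 1.5, 0], 0],
    [1, [-0.84, 2.25, 0], 0],
    [1, [-1.12, 3.0, 0], 0],
    [1, [-1.4, 3.75, 0], 0],
    [1, [-1.68, 4.5, 0], 0],
    [1, [-1.96, 5.25, 0], 0],
    [1, [-2.24, 6.0, 0], 0],
    [1, [-2.52, 6.75, 0], 0],
    [1, [-2.8, 7.5, 0], 0],
    [1, [-3.08, 8.25, 0], 0],
    [1, [-3.36, 9.0, 0], 0]
  ]
}}

```text
time: 4.7
ee_pos: [0.5542, -0.0444, 0.1039]
eef_rot: [[0.937, 0.35, -0.0], [0.35, -0.937, 0.0], [-0.0, -0.0, -1.0]]
wrist_force: [0.6, -1.5, 1.6]
opening: 0.003
```

```bash
cat > z.sh <<'E'
python3 look.py $1; python3 -c "
import cv2
a=cv2.imread('pics/$1_side.png')[100:320,230:470];b=cv2.imread('pics/$1_top.png')[100:320,230:470]
cv2.imwrite('pics/$1_z.png',cv2.resize(cv2.hconcat([a,b]),(800,366),interpolation=2))"
E
bash z.sh c
```

```text
(no output)
```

View pics/c_z.png

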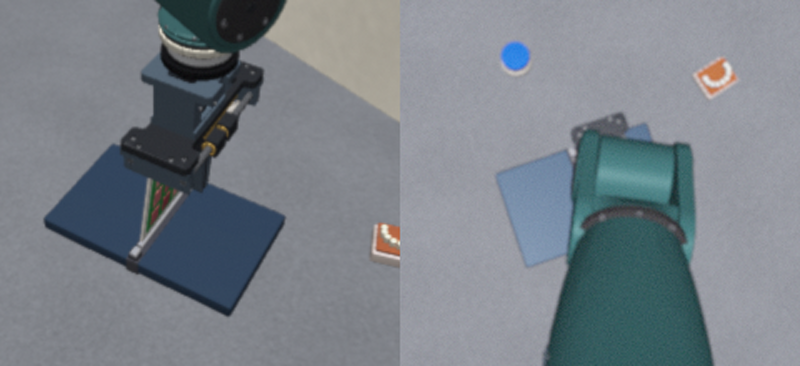

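```bash
python3 -c "
import numpy as np
for i,p in enumerate(np.arange(32,91,5.3)):
    r=.083+.015*(p-32)/58; a=np.radians(p); y=r*np.sin(a)-.004*np.cos(a); h=r*np.cos(a)+.004*np.sin(a); s=y+.018
    print(round(p,1),[round(-35*s,2),round(93.7*s,2),round((h-.073)*100,2)], s)
"
```

```text
32.0 [np.float64(-2.05), np.float64(5.49), np.float64(-0.05)] 0.058591106546730304
37.3 [np.float64(-2.31), np.float64(6.18), np.float64(-0.35)] 0.06594576533003312
42.6 [np.float64(-2.56), np.float64(6.85), np.float64(-0.72)] 0.07309189091413953
47.9 [np.float64(-2.8), np.float64(7.49), np.float64(-1.16)] 0.07995334415398034
53.2 [np.float64(-3.03), np.float64(8.1), np.float64(-1.68)] 0.08645482622160836
58.5 [np.float64(-3.24), np.float64(8.67), np.float64(-2.26)] 0.09252266464684915
63.8 [np.float64(-3.43), np.float64(9.19), np.float64(-2.91)] 0.09808559786377909
69.1 [np.float64(-3.61), np.float64(9.66), np.float64(-3.62)] 0.10307555023274026
74.4 [np.float64(-3.76), np.float64(10.07), np.float64(-4.39)] 0.10742838949421542
79.7 [np.float64(-3.89), np.float64(10.41), np.float64(-5.2)] 0.11108465867838836
85.0 [np.float64(-3.99), np.float64(10.68), np.float64(-6.06)] 0.11399027464274385
90.3 [np.float64(-4.06), np.float64(10.88), np.float64(-6.95)] 0.11609718563893752
```

Emit:
{"op": "step_arm", "data": {
  "rows": [
    [1, [-0.3, 0.8, 0], 0],
    [1, [-0.6, 1.6, 0], 0],
    [1, [-0.9, 2.4, 0], 0],
    [1, [-1.2, 3.2, 0], 0],
    [1, [-1.5, 4.0, 0], 0],
    [1, [-1.8, 4.8, 0], 0],
    [1, [-2.05, 5.5, -0.05], 0],
    [1, [-2.31, 6.18, -0.35], 0],
    [1, [-2.56, 6.85, -0.72], 0],
    [1, [-2.8, 7.5, -1.16], 0],
    [1, [-3.03, 8.1, -1.68], 0],
    [1, [-3.24, 8.67, -2.26], 0],
    [1, [-3.24, 8.67, -2.26], 0]
  ]
}}

```text
time: 6.1
ee_pos: [0.5213, 0.0423, 0.0803]
eef_rot: [[0.936, 0.351, -0.002], [0.351, -0.936, 0.0], [-0.002, -0.001, -1.0]]
wrist_force: [0.4, 0.2, 0.3]
opening: 0.004
```

```bash
bash z.sh d
```

```text
(no output)
```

View pics/d_z.png

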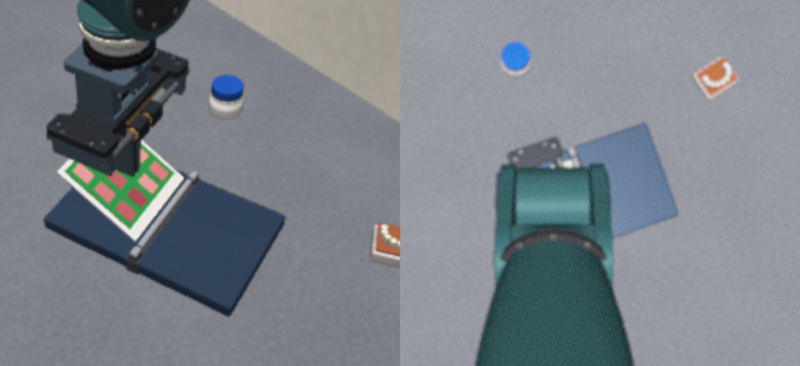

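Emit:
{"op": "step_arm", "data": {
  "rows": [
    [1, [-0.19, 0.52, -0.65], 0],
    [1, [-0.37, 0.99, -1.36], 0],
    [1, [-0.52, 1.4, -2.13], 0],
    [1, [-0.65, 1.74, -2.94], 0],
    [1, [-0.75, 2.0, -3.8], 0],
    [1, [-0.78, 2.1, -4.2], 0],
    [1, [-0.82, 2.2, -4.5], 0],
    [1, [-0.82, 2.2, -4.6], 0],
    [1, [-0.82, 2.2, -4.7], 0],
    [1, [-0.82, 2.2, -4.7], 0],
    [1, [-0.82, 2.2, -4.7], 0]
  ]
}}

```text
time: 7.3
ee_pos: [0.5138, 0.0638, 0.035]
eef_rot: [[0.937, 0.35, -0.001], [0.35, -0.937, 0.0], [-0.001, -0.0, -1.0]]
wrist_force: [-7.1, 2.1, 16.6]
opening: 0.004
```

```bash
bash z.sh e
```

```text
(no output)
```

View pics/e_z.png

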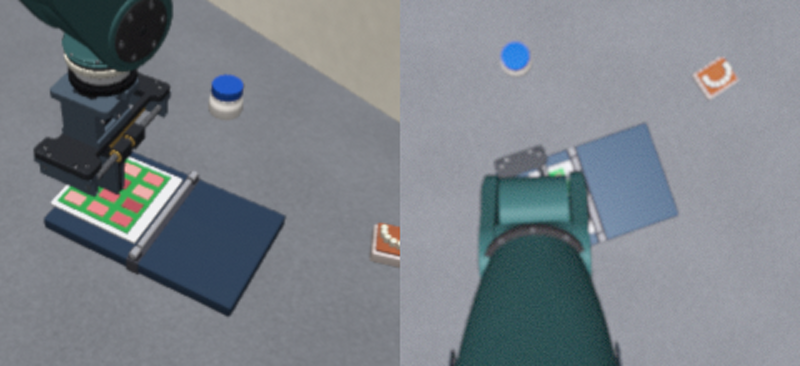

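Leaf is down and pressing about 17 N at tip height 0.035, which is the expected flat height. Lifting off and backing away.

Emit:
{"op": "step_arm", "data": {
  "rows": [
    [1, [0, 0, 0], 0],
    [1, [0, 0, 0], 0],
    [1, [0, 0, 0.5], 0],
    [1, [0, 0, 1.5], 0],
    [1, [0, 0, 4], 0],
    [1, [0, 0, 8], 0],
    [1, [0, 0, 13], 0],
    [1, [0, 0, 18], 0],
    [1, [-5, 5, 20], 0],
    [1, [-8, 9, 20], 0],
    [1, [-12, 13, 20], 0],
    [1, [-13, 18, 20], 0],
    [1, [-14, 23, 20], 0],
    [1, [-15, 28, 20], 0],
    [1, [-16, 33, 20], 0],
    [1, [-16, 38, 20], 0],
    [1, [-16, 43, 20], 0],
    [1, [-16, 43, 20], 0],
    [1, [-16, 43, 20], 0],
    [1, [-16, 43, 20], 0]
  ]
}}

```text
time: 9.4
ee_pos: [0.3536, 0.4936, 0.2345]
eef_rot: [[0.936, 0.351, -0.0], [0.351, -0.936, -0.0], [-0.0, 0.0, -1.0]]
wrist_force: [-0.4, -0.6, 0.6]
opening: 0.005
```

```bash
bash z.sh f; python3 look.py g leaf_edge bur_block plaster_model wax_jar chart_stand
```

```text
leaf_edge [[([317.0, 223.0], 0.97)], [([304.0, 216.0], 0.84)]]
    [0.526 0.053 0.022] 0.0027
bur_block [[([210.0, 252.0], 0.69)], [([201.0, 166.0], 0.71), ([300.0, 217.0], 0.53)]]
    [0.437 0.34  0.02 ] 0.0052
plaster_model [[([417.0, 146.0], 0.58)], [([467.0, 251.0], 0.6)]]
    [ 0.749 -0.22  -0.005] 0.0016
wax_jar [[([296.0, 137.0], 0.55)], [([364.0, 158.0], 0.73)]]
    [0.761 0.115 0.021] 0.0078
chart_stand [[([341.0, 216.0], 0.76)], [([330.0, 235.0], 0.59), ([466.0, 249.0], 0.37)]]
    [ 0.547 -0.012  0.005] 0.0022
```

View pics/f_z.png

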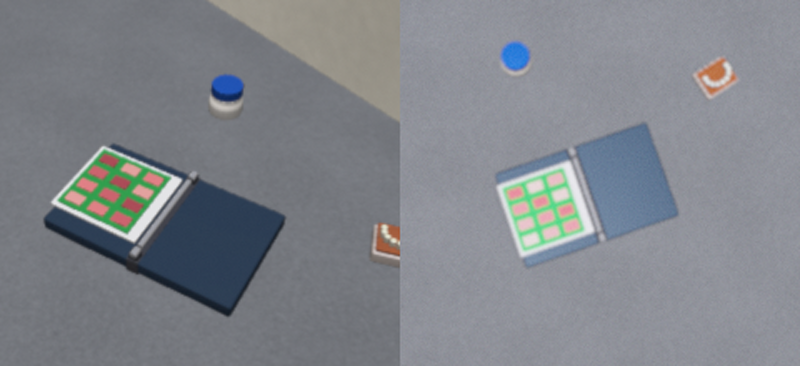

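View pics/g_side.png

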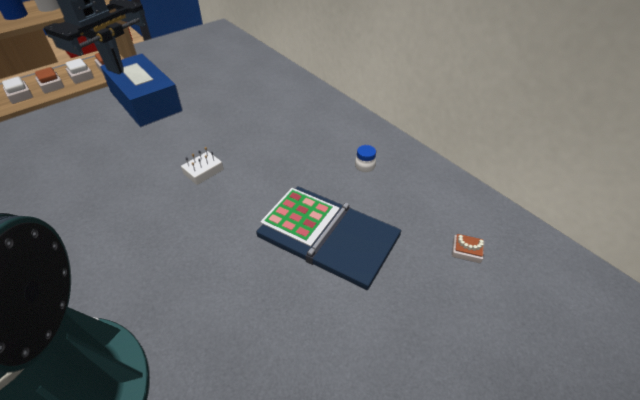

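```bash
python3 - <<'E'
from h import *; import pickle
a,b=pickle.load(open('last.pkl','rb'))
p=[.5433,-.0130,.3572];c,s=np.cos(p[2]),np.sin(p[2])
im=cv2.resize(b['pixels'][175:255,250:350],None,fx=7,fy=7,interpolation=2)
for th,col in((3.14,(0,255,255)),(3.05,(0,0,255)),(2.95,(255,0,255))):
    L=[(x,-r*np.cos(th),.031+r*np.sin(th)) for x,r in((-.06,.132),(.06,.132),(.06,.02),(-.06,.02))]
    W=[(p[0]+c*x-s*y,p[1]+s*x+c*y,z) for x,y,z in L]
    u=((proj(b,W)-[250,175]+.5)*7).astype(int); cv2.polylines(im,[u],True,col,1)
L=[(x,y,.024) for x,y in((-.08,.13),(.08,.13),(.08,-.13),(-.08,-.13))]
u=((proj(b,[(p[0]+c*x-s*y,p[1]+s*x+c*y,z) for x,y,z in L])-[250,175]+.5)*7).astype(int); cv2.polylines(im,[u],True,(0,255,0),1)
cv2.imwrite('pics/ov.png',im)
E
```

```text
(no output)
```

View pics/ov.png

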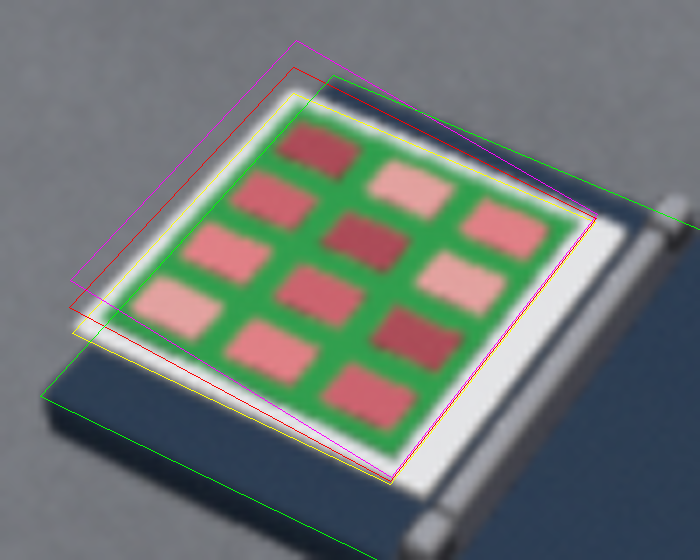

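The leaf matches the 3.14 rad overlay (yellow) and not the 3.05 one (red). The stand outline still fits the starting pose.

```bash
python3 -c "
from h import *
s=readout.read_state();print(s['time'],s['ee_pos'],s['wrist_force']);print(ctrl.hand_in())"
```

```text
10.1 [0.35396226 0.4935886  0.23432792] [-0.63793697  0.11438028 -0.16067455]
the job is handed in; nothing more can be done
None
```

I turned the leaf over its spine and pressed it flat on the +y half, gum-shade side up. The job was handed in at about 10 s of the 45 s allowed. The hand-in reports no verdict, so the checks below are my own.

**What I did:** I kept the fingers shut and came down outside the free edge. I pushed the leaf past upright with commanded steps that should turn it at about 1 rad/s. I then followed its arc down and pressed with about 17 N at a tip height of 35 mm, which is the height expected for a flat leaf. Finally I lifted straight up and backed well away.

**Last checks:**
- **Leaf:** its free edge matches the projected outline for 3.14 rad in the side picture, and clearly not the one for 3.05 rad.
- **Stand:** its outline still fits the starting pose. The network fixes before and after differ by only a few millimetres, about their noise.
- **Bystanders:** the bur block, plaster model and jar were each found within about 7 mm of their first fixes. That is also about the noise, and nothing came near them.
- **Arm:** it is clear of everything, with a wrist force near zero.

No check failed. The leaf's speed was not measured directly; I judged it only from the commanded steps.

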